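# Serve a chilling stone with sprung bar tongs

### The arm

A 6-joint arm with a two-finger parallel gripper is mounted at the origin on a cart in front of the work surface, level with it; the furniture and walls round the work are solid. World frame = base frame: x ahead of the robot, y to its left, z up, the work surface at z = 0. Lengths are in m, angles in rad, forces in N, time in s.
With the tool pointing down it reaches from about 0.4 to 0.925 m from the base axis. Payload 3.4 kg.
Tool frame: the origin (TCP) lies on the centre line of the jaws, within the pads' length; the fingertips stand 11 mm ahead of it and the grasp point (between the pads) lies 8 mm behind it (nose_length is the distance from the TCP to the fingertips, in m); z points along the fingers, y is the line along which they close (so a half turn about z gives the same grasp; the last joint's range is limited). The gripper opens to 85 mm and grips with 20 to 120 N. Pads are 22 mm wide; open, the fingers measure 114 mm over their backs; the gripper's body (76 mm by 85 mm) begins 54 mm behind the grasp point. The pads swing forward as they close: fully open they stand 13 mm farther back than shut.
Start: joints at [-1.262, 0.307, 1.506, -0, 1.328, -0.073], TCP at [0.214, -0.534, 0.242] pointing down, gripper open.
Joint ranges: [-3.12, 3.12], [-1.05, 2.28], [0.14, 2.33], [-1.42, 4.57], [0.1, 2.73], [-2.68, 2.68]. Speed limits (rad/s): [2.57, 2.57, 3.14, 3.14, 3.14, 3.14].

### API

Orientations are given as a unit quaternion [x, y, z, w].
In Python, from bench import state, read_camera, close_job, trace, place_of, nose_length gives the robot as it stands.
- The arm moves only by the shell command python3 -m jog 'ROWS'. ROWS is JSON, a list of rows, each a list of 3 entries, a list of its own where there are three numbers: the shift along the world's x, y, z in mm, then the turn, a rotation vector about the world's x, y, z in rad, then the opening, from 0 (shut) to 1 (fully open). A call has exactly 8 rows; each row shifts and turns the commanded pose from where the row before left it; what a row does not reach is not made up. A row lasts 1/8 s, in which the tool goes at most 62.5 mm and 10.7 degrees, less where a joint would pass 70% of its speed; a pose out of reach is approached as far as the arm can. A call with a gripper value outside its range is refused whole. The fingers move at their own pace and stop on an object; the grip force is fixed at half the most. Time passes only in rows, so rows that do not move let the fingers close, or fill a call up. It gives the time, the measured TCP pose, the force, the opening and the grip force at its end, in the units of the state.
- state(): the state, without advancing time (a new reading comes with each control period).
- read_camera(name): name is "side" or "top" or "wrist"; returns a dict with "image" (420x560x3 uint8, red, green, blue), "K" (3x3 intrinsics, pixels), "dist_coeffs" ([k1, k2, p1, p2, k3] as OpenCV has them; the pictures are not rectified), "R" (3x3) and "t" (3): a world point X has camera coordinates R X + t. Camera axes: x right, y down, z forward; pixel columns grow to the right and rows downward; lengths in m; the calibration is good to about 2 mm. A picture is of the moment at which its call begins. There is no depth.
- close_job(): hands the job in; it is judged then, once.
Trained networks look in a picture, given as the dict that the camera call returned (one of the last four; its "shot" number tells which), for a name from the list of things; names that differ only in an ending like _2 or _b are one class to them, and where a whole thing is asked for, a point or a joint stands for the part that bears it (a point fixed in the world has none). Each returns a list of dicts, best first, with "conf" (0 to 1); they miss things now and then, are a little off and sometimes report something else, mostly with a low value. They report only what shows in the picture. A call takes as long as a camera call.
- trace(target, picture): "region" (420x560 bool, what is visible of it) and "extent" ([left, top, right, bottom] in pixels, round what is visible of it).
- place_of(target, picture): "pixel" ([column, row] in pixels: a listed point, or the origin of a listed thing).
The state is a dict: "time": time; "joints": joint angles; "qvel": joint speeds; "tau": joint torques, N m; "eef_pos": TCP position; "eef_rot": TCP orientation; "ft_force": force on the tool from outside, world axes, zero at the start; "torque": the same for the moment, N m; "grip_width": opening from 0.0 (shut) to 1.0 (fully open); "grip_force": force on a finger pad.
Only numpy, scipy, OpenCV 4.12 (cv2) and the standard library are available. Lean on these libraries where they do the work, as an engineer would, in place of code of your own. Each camera call takes 0.05 s, during which the arm holds its last target. There are 200 camera calls.

### The job

Pick up the sprung steel tongs lying on the counter, use their tips to pinch the white marble chilling stone and lift it out of its well in the wooden block, then hold it centred a little above the mouth of the tall tumbler on the slate coaster, ready to be let down once the drink is poured. Only the tongs may touch the stone, not the gripper; leave the two dark stones in their wells and do not knock the glass, the jigger, the shaker or the dropper bottle. Finish there while still holding: the stone stays squeezed in the tongs above the glass, and nothing is put down or let go.

Things in the scene. Friction and masses are not known exactly. Their poses are not given: they have to be found in the camera images.
- tongs: Sprung steel bar tongs, 0.1 kg, lying with both arms' 20 mm high edges on the counter, opening level. Origin: underside, on the open tongs' midline, amid the black handle pads (x -38 to +38 mm); x to the tips, z up. Pivot at x -80 mm (ring behind it, to -108), tip ends +112 mm. Open, 56 mm outside across the handle pads, 67 mm outside at the tips.
- handle (a point): On the tongs' midline at x 0, mid-height of the handle pads (10 mm over the underside): where to take them from above, across both arms. The spring pushes back with 2.5 N per finger when open, 4 N at 43 mm; a gripper closed here to 52 mm carries them still open. The arms stay symmetric about the gripper.
- tongs_jaw (a joint): Pivot of the tongs, rad: 0 sprung open (as they lie, tip pads 53 mm apart inside), 0.156 closed on a 25 mm stone (43 mm outside across the handle pads, arms and tip pads parallel), 0.30 tips together. A spring opens it. F newtons at the handle pads pinch with about 0.44 F less the spring's share at the tips.
- tip_left (a point): Middle of the gripping face of the left (+y) black rubber tip pad (24 mm long, 12.5 mm high), on the arm that bears the tongs' frame. At x +98 mm, 10 mm over the tongs' underside; closed on a stone, both pads' middles lie 100 mm ahead of the handle point.
- tip_right (a point): The same of the right (-y) tip pad, on the moving arm.
- white_stone: White marble chilling stone, a 25 mm cube with rounded edges, 0.04 kg; origin at the centre of its underside, z up. It stands 9 mm deep in one of the block's three wells, square to the block, its upper 16 mm proud of the block.
- dark_stone_a: Dark grey chilling stone, same 25 mm cube, in another well; stays there. Origin at the centre of its underside.
- dark_stone_b: The other dark grey chilling stone; stays there. Origin at the centre of its underside.
- block: Wooden display block, fixed, 66 (x) by 186 (y) by 18 mm high, origin at the centre of its underside. Wells in a row at y -62, 0, +62 mm, 28 mm square, 9 mm deep: 1.5 mm play round a stone. Its -x side faces the robot: from there the tongs, their x along the block's x, reach a stone with one arm over the block's top on each side of it.
- tumbler: Tall clear cut-glass tumbler, loose, 0.29 kg, 64 mm outside diameter, 154 mm high, mouth about 50 mm clear; origin at the centre of its underside, on the coaster 8 mm over the counter, so that the rim is 162 mm over the counter.
- coaster: Square black slate coaster under the tumbler, 70 x 70 x 8 mm, fixed. Origin at the centre of its underside.
- jigger: Brass double jigger, 44 mm wide, 90 mm high, a bystander behind the tumbler. Origin at its underside.
- dropper: Green glass dropper bottle, black cap, 42 mm wide, 130 mm high, a bystander at the right. Origin at its underside.
- shaker: Steel cocktail shaker, 68 mm wide, 208 mm high, a bystander at the back left. Origin at its underside.

How it is judged:
By the outcome, as a careful person would: the job done as asked, in the order asked, and still so for the second after the job is handed in, while the arm keeps its last pose, push and grip.
It also fails if it takes over 43 s, if anything falls off the work surface, if the arm or the gripper's body presses on something with over 40 N, if the wrist force passes 120 N, or if a joint passes its speed limit or range.

## Working session

There is one attempt and no reset: what is moved stays moved. The work goes in short steps, Python scripts to look and compute and a shell command to move; the robot and the scene stay as the last step left them, time stands still between calls to the robot, and variables do not carry over. Pictures are saved under pics/ and viewed, at most 12 in all, crops included, and the job is handed in when it is done.

```bash
mkdir -p pics
cat > h.py <<'E'
import numpy as np, cv2
from bench import state, read_camera, trace, place_of
def ray(p,px):
    u=cv2.undistortPoints(np.array([[px]],float),np.array(p["K"]),np.array(p["dist_coeffs"]))[0,0]
    R=np.array(p["R"]);t=np.array(p["t"])
    d=R.T@np.array([u[0],u[1],1]);return -R.T@t,d/np.linalg.norm(d)
def onz(p,px,z):
    o,d=ray(p,px);return o+d*(z-o[2])/d[2]
def tri(obs):
    A=np.zeros((3,3));b=np.zeros(3);L=[ray(p,x) for p,x in obs]
    for o,d in L:
        M=np.eye(3)-np.outer(d,d);A+=M;b+=M@o
    X=np.linalg.solve(A,b)
    return X,max(np.linalg.norm((np.eye(3)-np.outer(d,d))@(X-o)) for o,d in L)
def proj(p,X):
    r,_=cv2.Rodrigues(np.array(p["R"]));return cv2.projectPoints(np.array(X,float).reshape(-1,1,3),r,np.array(p["t"]),np.array(p["K"]),np.array(p["dist_coeffs"]))[0][:,0]
E
python3 - <<'E'
from h import *
np.set_printoptions(precision=4,suppress=True)
P={n:read_camera(n) for n in("top","side","wrist")}
for n,p in P.items():
    print(n,"cam",-np.array(p["R"]).T@np.array(p["t"]))
cv2.imwrite("pics/a.png",np.vstack([P["top"]["image"]])[:,:,::-1])
cv2.imwrite("pics/b.png",P["side"]["image"][:,:,::-1])
for t in ["handle","tip_left","tip_right","tongs","white_stone","dark_stone_a","block","tumbler","coaster","jigger","dropper","shaker"]:
    O={}
    for n,p in P.items():
        r=place_of(t,p)
        for q in r[:3]:
            if q["conf"]>.3: print(t,n,np.round(q["pixel"],1),round(q["conf"],2),"z0:",onz(p,q["pixel"],0)[:2])
        if r: O[n]=(p,r[0]["pixel"])
    if "top" in O and "side" in O: print("   TRI",t,*tri([O["top"],O["side"]]))
E
```

```text
top cam [0.495  0.0078 0.9757]
side cam [-0.6488  0.0686  0.666 ]
wrist cam [ 0.2773 -0.5101  0.3739]
handle top [289.8 259.8] 0.77 z0: [0.4582 0.0011]
handle side [326.4 218.9] 0.36 z0: [ 0.6502 -0.1615]
   TRI handle [ 0.4514 -0.0613  0.1066] 0.06401330466871044
tip_left top [246.7 256.5] 0.79 z0: [0.4648 0.1047]
tip_right top [254.3 234.9] 0.43 z0: [0.5168 0.0873]
tongs top [288.5 263.4] 0.58 z0: [0.4496 0.0041]
white_stone top [302.6 186.7] 0.53 z0: [ 0.6353 -0.0285]
dark_stone_a top [420.7 156. ] 0.6 z0: [ 0.713 -0.315]
dark_stone_a top [362.1 194.7] 0.54 z0: [ 0.6169 -0.1727]
dark_stone_a top [329.7 189.1] 0.41 z0: [ 0.63   -0.0944]
dark_stone_a side [327.1 220. ] 0.47 z0: [ 0.6423 -0.1626]
   TRI dark_stone_a [ 0.7117 -0.2436 -0.0136] 0.07206675437710865
block top [331. 192.] 0.76 z0: [ 0.6229 -0.0975]
block side [304.2 222.3] 0.68 z0: [ 0.6292 -0.0864]
   TRI block [ 0.6227 -0.0914  0.0037] 0.005763010893193084
tumbler top [189.1 206.6] 0.59 z0: [0.5839 0.2474]
tumbler side [198.  225.7] 0.7 z0: [0.6199 0.2529]
   TRI tumbler [0.5822 0.2451 0.0193] 0.00234128983998215
coaster
[... 260 characters left out ...]
er side [370.1 211.2] 0.63 z0: [ 0.7012 -0.3186]
   TRI jigger [ 0.7429  0.3117 -0.0105] 0.0011595407272170682
dropper top [419.9 156.4] 0.56 z0: [ 0.712  -0.3131]
dropper side [324.7 220.5] 0.72 z0: [ 0.639  -0.1543]
dropper side [202.4 229.5] 0.72 z0: [0.5938 0.2364]
dropper side [367.3 210.6] 0.67 z0: [ 0.7062 -0.3101]
   TRI dropper [ 0.71   -0.2382 -0.0133] 0.07532404577520706
shaker top [143.1 146.2] 0.45 z0: [0.7326 0.3659]
shaker top [290.1 264.7] 0.41 z0: [0.4466 0.0003]
shaker top [248.2 260.4] 0.35 z0: [0.4556 0.1009]
shaker side [169.1 211. ] 0.61 z0: [0.731  0.3624]
shaker side [327.9 218.9] 0.47 z0: [ 0.65   -0.1664]
   TRI shaker [ 0.7326  0.3642 -0.0002] 0.0015865975640819673
```

View pics/a.png

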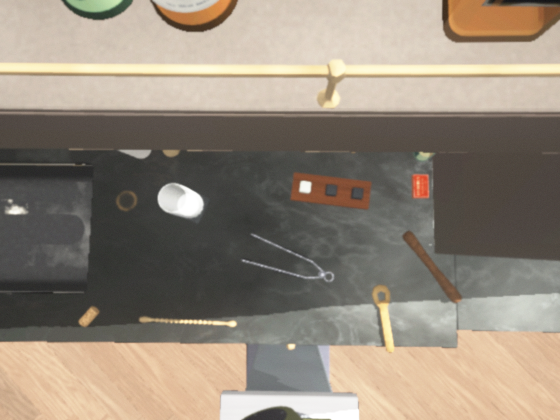

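View pics/b.png

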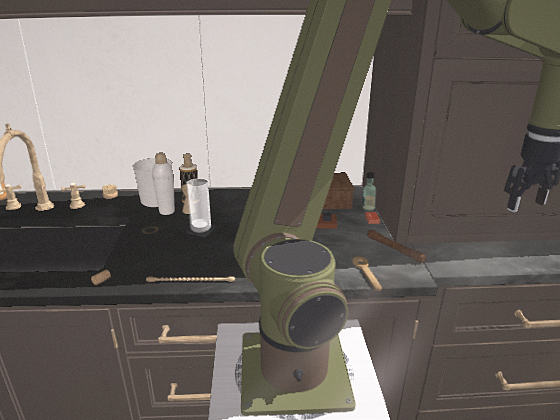

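The top view shows the tongs with their pivot at about (320,273), tips at (243,261) and (251,235), the white stone at (305,187), the dark stones at (331,190) and (357,193), and the tumbler rim at (173,197). The side view shows the tumbler, but the arm hides the block. I'll take the first positions from the top view, then refine them with the wrist camera.

Run:
```python
from h import *
from scipy.spatial.transform import Rotation as Ro
np.set_printoptions(precision=4,suppress=True)
s=state();print(s["eef_pos"],Ro.from_quat(s["eef_rot"]).as_matrix(),s["grip_width"])
p=read_camera("top")
for q in [(320,273),(243,261),(251,235)]: print(onz(p,q,.02))
a,b=onz(p,(320,273),.02),onz(p,(247,248),.02)
d=(b-a)/np.linalg.norm(b-a);print("yaw",np.degrees(np.arctan2(d[1],d[0])),"len",np.linalg.norm(b-a),"handle",a+d*.08)
g=p["image"].astype(int);m=(g.min(2)>150);m[:175]=0;m[198:]=0;m[:,:296]=0;m[:,314:]=0
ys,xs=np.nonzero(m);print("stone px",xs.mean(),ys.mean(),len(xs),onz(p,(xs.mean(),ys.mean()),.03))
r=trace("block",p)
if r:
    c=cv2.convexHull(np.argwhere(r[0]["region"])[:,::-1].astype(np.float32));bx=cv2.minAreaRect(c);w=np.array([onz(p,q,.018) for q in cv2.boxPoints(bx)]);print("block",r[0]["conf"],w)
for n in("dropper","jigger","shaker","tumbler"):
    r=trace(n,p)
    if r:print(n,r[0]["conf"],r[0]["extent"])
w=read_camera("wrist");R=np.array(w["R"]);print("wristcam axes",R, "rel",-R.T@np.array(w["t"])-np.array(s["eef_pos"]),w["K"])
```

```text
[ 0.2142 -0.5336  0.2423] [[ 0.928   0.3726  0.    ]
 [ 0.3726 -0.928   0.    ]
 [ 0.     -0.     -1.    ]] 1.0005580101253964
[ 0.4293 -0.0696  0.02  ]
[0.4549 0.1112 0.02  ]
[0.516  0.0935 0.02  ]
yaw 71.934325566667 len 0.18089407369192692 handle [0.4541 0.0065 0.02  ]
stone px 304.9047619047619 186.54761904761904 126 [ 0.6314 -0.0328  0.03  ]
block 0.58 [[ 0.6005  0.0031  0.018 ]
 [ 0.669  -0.0046  0.018 ]
 [ 0.6469 -0.1928  0.018 ]
 [ 0.5791 -0.184   0.018 ]]
dropper 0.53 [411.5, 150.8, 435.4, 163.5]
shaker 0.46 [124.5, 148.7, 147.7, 159.9]
tumbler 0.57 [159.2, 186.3, 198.7, 221.4]
wristcam axes [[ 0.3728 -0.9279  0.0002]
 [-0.8952 -0.3596  0.2634]
 [-0.2443 -0.0983 -0.9647]] rel [0.0631 0.0231 0.1324] [[309.7464   0.     278.9906]
 [  0.     309.7464 209.9958]
 [  0.       0.       1.    ]]
```

```bash
python3 -m jog '[[[40,45,0],[0,0,0.11],1],[[40,45,0],[0,0,0.11],1],[[40,45,0],[0,0,0.11],1],[[40,45,0],[0,0,0.11],1],[[18,58,0],[0,0,0.11],1],[[18,58,0],[0,0,0.11],1],[[18,58,0],[0,0,0.11],1],[[18,58,0],[0,0,0.11],1]]'
cat > look.py <<'E'
from h import *
import sys
np.set_printoptions(precision=4,suppress=True)
s=state();print(s["time"],s["eef_pos"])
p=read_camera("wrist")
np.save("pics/%s.npy"%sys.argv[1],p,allow_pickle=True)
cv2.imwrite("pics/%s.png"%sys.argv[1],p["image"][:,:,::-1])
for t,z in [("handle",.01),("tip_left",.01),("tip_right",.01),("white_stone",.009),("dark_stone_a",.009),("block",0),("tumbler",.008)]:
    for q in place_of(t,p)[:2]:
        if q["conf"]>.3: print(t,np.round(q["pixel"],1),round(q["conf"],2),onz(p,q["pixel"],z))
E
python3 look.py w1
```

```text
time: 3.3
eef_pos: [0.4467, -0.1198, 0.2426]
eef_rot: [0.807, 0.591, 0.0, 0.0]
ft_force: [0.9, 0.1, 0.8]
grip_width: 1.001
grip_force: 0.0
3.3 [ 0.4467 -0.1198  0.2426]
white_stone [416.1  59.6] 0.7 [ 0.6334 -0.0354  0.009 ]
dark_stone_a [424.9 115.9] 0.65 [ 0.6311 -0.0972  0.009 ]
dark_stone_a [423.9 172.1] 0.57 [ 0.6178 -0.1608  0.009 ]
block [416.8 116.7] 0.87 [ 0.6257 -0.0963 -0.    ]
```

```bash
python3 -m jog '[[[0,50,0],[0,0,0],0.85],[[0,50,0],[0,0,0],0.85],[[0,0,0],[0,0,0],0.85],[[0,0,0],[0,0,0],0.85],[[0,0,0],[0,0,0],0.85],[[0,0,0],[0,0,0],0.85],[[0,0,0],[0,0,0],0.85],[[0,0,0],[0,0,0],0.85]]';python3 look.py w2
```

```text
time: 4.7
eef_pos: [0.4462, -0.0219, 0.2423]
eef_rot: [0.808, 0.59, -0.0, -0.0]
ft_force: [0.6, 0.4, -0.7]
grip_width: 0.851
grip_force: 0.0
4.7 [ 0.4462 -0.0219  0.2423]
handle [440.  194.8] 0.47 [ 0.63   -0.0964  0.01  ]
white_stone [432.9 146.8] 0.94 [ 0.6326 -0.0371  0.009 ]
dark_stone_a [435.5 196.1] 0.85 [ 0.6248 -0.0967  0.009 ]
dark_stone_a [441.1 246. ] 0.81 [ 0.6204 -0.1639  0.009 ]
block [433.7 191.5] 0.56 [ 0.6276 -0.0936  0.    ]
```

View w2.

View pics/w2.png

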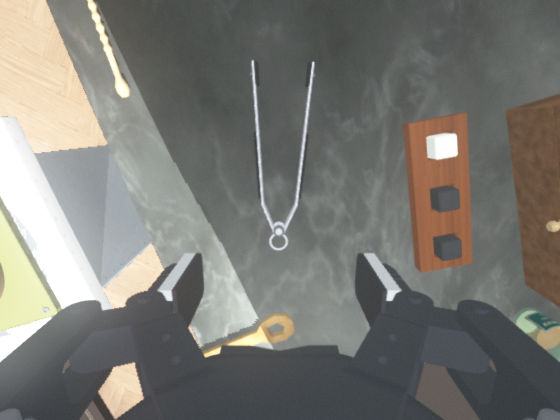

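The wrist view shows the tongs upright in the image, with the ring at (279,241) and tip ends at (254,62) and (313,62). The white stone is at (441,146) and the block spans (405–472, 113–271).

```bash
cat > m.py <<'E'
from h import *
np.set_printoptions(precision=4,suppress=True)
W=[np.load(f"pics/w{i}.npy",allow_pickle=True).item() for i in(1,2)]
p=W[1];g=p["image"].astype(int)
m=(g.min(2)>135).astype(np.uint8);m[:50]=0;m[255:]=0;m[:,:243]=0;m[:,325:]=0
n,l,st,c=cv2.connectedComponentsWithStats(m,connectivity=8)
ys,xs=np.nonzero(m);print("tong px rows",ys.min(),ys.max())
w=np.array([onz(p,(x,y),.02) for x,y in zip(xs,ys)])[:,:2]
mids=[]
for r in range(66,195,8):
    q=xs[ys==r]
    L,Rr=q[q<279],q[q>279]
    if len(L) and len(Rr): mids.append(((L.mean()+Rr.mean())/2,r,Rr.mean()-L.mean()))
mids=np.array(mids);M=np.array([onz(p,q[:2],.02) for q in mids])[:,:2]
d=M[0]-M[-1];f=cv2.fitLine(M.astype(np.float32),cv2.DIST_HUBER,0,.001,.001).ravel();d=f[:2]*np.sign(f[:2]@d)
s=(w-f[2:])@d;print("yaw",np.degrees(np.arctan2(d[1],d[0])),"len",np.ptp(s),"from tip end",f[2:]+d*(s.max()-.112),"from ring",f[2:]+d*(s.min()+.108))
print("width first/last",mids[[0,-1]])
# ring triangulation w1,w2
g1=W[0]["image"].astype(int);pr=proj(W[0],[*(f[2:]+d*(s.min()+.014)),.02])[0];print("ring expected in w1",pr)
a,b=pr.astype(int);sub=g1[b-25:b+25,a-25:a+25].min(2)>135;yy,xx=np.nonzero(sub);print("ring w1 rear end row",yy.max()+b-25,"col",xx[yy>yy.max()-3].mean()+a-25)
k=ys>=ys.max()-2;print("  w2 rear",xs[k].mean(),ys.max(),"TRI",tri([(W[0],(xx[yy>yy.max()-3].mean()+a-25,yy.max()+b-25)),(p,(xs[k].mean(),ys.max()))]))
# white stone & block
for i,p in enumerate(W):
    g=p["image"].astype(int);hsv=cv2.cvtColor(p["image"],cv2.COLOR_RGB2HSV)
    pr=proj(p,[.6326,-.037,.025])[0].astype(int)
    m=np.zeros(g.shape[:2],np.uint8);y0=max(pr[1]-30,0);m[y0:pr[1]+30,pr[0]-30:pr[0]+30]=(g.min(2)>205)[y0:pr[1]+30,pr[0]-30:pr[0]+30]
    c=max(cv2.findContours(m,0,1)[0],key=cv2.contourArea);bx=cv2.minAreaRect(c);print("white top",bx,"->",onz(p,bx[0],.025)[:2]);bp=np.array([onz(p,q,.025)[:2] for q in cv2.boxPoints(bx)]);print(bp.round(4).tolist())
    if i==0:b0=bx[0]
    wood=((hsv[...,0]<14)&(hsv[...,1]>110)&(hsv[...,2]>50)).astype(np.uint8);pb=proj(p,[.627,-.097,.018])[0].astype(int);msk=np.zeros_like(wood);msk[max(0,pb[1]-95):pb[1]+95,pb[0]-45:pb[0]+45]=1
    c=max(cv2.findContours(wood*msk,0,1)[0],key=cv2.contourArea);r=cv2.boxPoints(cv2.minAreaRect(c));W4=np.array([onz(p,q,.018)[:2] for q in r]);print("block",r.round(0).tolist(),W4.round(4).tolist(),W4.mean(0))
    e=[W4[j]-W4[j-1] for j in range(4)];e=[v*np.sign(v[1]) for v in e if np.linalg.norm(v)>.12];print("block yaw",[np.degrees(np.arctan2(-v[0],v[1])) for v in e])
print("TRI white top",tri([(W[0],b0),(W[1],bx[0])]))
E
python3 m.py
```

```text
tong px rows 60 250
yaw 70.85386141079069 len 0.2148036902205789 from tip end [ 0.4551 -0.0036] from ring [0.4568 0.0013]
width first/last [[282.5   66.    60.  ]
 [279.25 194.    34.5 ]]
ring expected in w1 [251.3427 162.5494]
ring w1 rear end row 176 col 252.04545454545456
  w2 rear 278.21875 250 TRI (array([ 0.4211, -0.1031,  0.0142]), np.float64(7.550008201755535e-05))
white top ((427.3310852050781, 51.9724235534668), (27.23891830444336, 24.249282836914062), 85.2363510131836) -> [ 0.6392 -0.0325]
[[0.6282, -0.0166], [0.6531, -0.0219], [0.6504, -0.0486], [0.6251, -0.0432]]
block [[382.0, 28.0], [449.0, 20.0], [468.0, 190.0], [401.0, 197.0]] [[0.6014, 0.0051], [0.6713, -0.0081], [0.661, -0.195], [0.5816, -0.1794]] [ 0.6288 -0.0944]
block yaw [np.float64(-6.108117408285303), np.float64(-3.1543311391771893)]
white top ((441.6848449707031, 145.9571990966797), (24.078018188476562, 29.816822052001953), 86.42366790771484) -> [ 0.6351 -0.0358]
[[0.6204, -0.0185], [0.653, -0.0265], [0.6502, -0.0534], [0.617, -0.0452]]
block [[403.0, 118.0], [466.0, 113.0], [479.0, 266.0], [416.0, 272.0]] [[0.6016, 0.0058], [0.6715, -0.0094], [0.6598, -0.2021], [0.5799, -0.1839]] [ 0.6282 -0.0974]
block yaw [np.float64(-6.55158089080863), np.float64(-3.4998108165293265)]
TRI white top (array([ 0.6313, -0.0334,  0.0372]), np.float64(0.001752862252829312))
```

```bash
python3 -m jog '[[[5,10,-50],[0,0,-0.024],0.85],[[5,11,-50],[0,0,0],0.85],[[0,0,-40],[0,0,0],0.85],[[0,0,-25],[0,0,0],0.85],[[0,0,0],[0,0,0],0.85],[[0,0,0],[0,0,0],0.85],[[0,0,0],[0,0,0],0.85],[[0,0,0],[0,0,0],0.85]]';python3 look.py w3; python3 -c "
from bench import nose_length as n
print(n() if callable(n) else n)"
```

```text
time: 6.1
eef_pos: [0.457, -0.0007, 0.0783]
eef_rot: [0.815, 0.58, 0.001, 0.001]
ft_force: [0.0, 0.1, -0.3]
grip_width: 0.854
grip_force: 0.0
6.1 [ 0.457  -0.0007  0.0783]
tip_right [319.7  71.7] 0.58 [0.5139 0.0824 0.01  ]
white_stone [537.5 190.3] 0.58 [ 0.634  -0.0362  0.009 ]
white_stone [229.7  69. ] 0.41 [0.463  0.1018 0.009 ]
dark_stone_a [538.4 339.7] 0.67 [ 0.6225 -0.1603  0.009 ]
dark_stone_a [540.9 266.7] 0.61 [ 0.6302 -0.0955  0.009 ]
block [529.4 265.5] 0.83 [ 0.6282 -0.0982  0.    ]
0.011
```

View pics/w3.png

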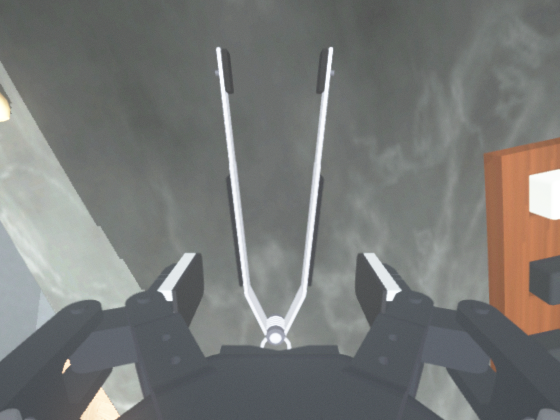

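The closer view shows the tip ends at (219,47) and (331,47), the handle pads along rows 175–287, and the pivot at (275,330). Next I'll work out the residual offset.

Run:
```python
from h import *
from scipy.spatial.transform import Rotation as Ro
np.set_printoptions(precision=4,suppress=True)
p=np.load("pics/w3.npy",allow_pickle=True).item()
a,b,pv=[onz(p,q,.02)[:2] for q in[(219,48),(331,48),(275,328)]]
t=(a+b)/2;d=(t-pv)/np.linalg.norm(t-pv)
print(a,b,"tipw",np.linalg.norm(a-b),"len",np.linalg.norm(t-pv),"yaw",np.degrees(np.arctan2(d[1],d[0])))
print("handle from tip",t-.112*d,"from pivot",pv+.08*d)
h1=[onz(p,q,.01)[:2] for q in[(228,177),(322,177),(242,286),(309,286)]]
for q in h1: print((q-t+.112*d)@d,(q-t+.112*d)@[-d[1],d[0]])
s=state();x=Ro.from_quat(s["eef_rot"]).as_matrix()[:,0];print("tool",s["eef_pos"],np.degrees(np.arctan2(x[1],x[0])))
W=np.load("pics/w2.npy",allow_pickle=True).item()
print("tips tri? w2:",[onz(W,q,.02)[:2] for q in[(254,61),(314,61)]],tri([(p,(219,48)),(W,(253,61))]))
```

```text
[0.4623 0.1119] [0.522  0.0913] tipw 0.0632487642582849 len 0.18249955512771138 yaw 70.73954840678861
handle from tip [ 0.4552 -0.0041] from pivot [0.4583 0.0048]
0.03672911936867807 0.03081255953789261
0.03690748286408373 -0.03065004362222028
-0.0424941554189849 0.023923217861447445
-0.04237958125948932 -0.024466383151330144
tool [ 0.4562 -0.0006  0.0773] 70.91586895053729
tips tri? w2: [array([0.4629, 0.1112]), array([0.5234, 0.0919])] (array([0.4621, 0.1117, 0.02  ]), np.float64(0.00025633853708993015))
```

```bash
python3 -m jog '[[[-1,-3,-20],[0,0,0],0.85],[[0,0,-20],[0,0,0],0.85],[[0,0,-14],[0,0,0],0.85],[[0,0,-8],[0,0,0],0.85],[[0,0,0],[0,0,0],0.7],[[0,0,0],[0,0,0],0.61],[[0,0,0],[0,0,0],0.61],[[0,0,0],[0,0,0],0.61]]'; python3 look.py w4
```

```text
time: 7.5
eef_pos: [0.4556, -0.0036, 0.0157]
eef_rot: [0.815, 0.58, 0.0, 0.0]
ft_force: [0.1, 0.2, 0.1]
grip_width: 0.616
grip_force: 2.5
7.5 [ 0.4556 -0.0036  0.0157]
tip_left [223.7  35.2] 0.57 [0.4692 0.0987 0.01  ]
tip_right [336.5  38.9] 0.88 [0.512  0.0824 0.01  ]
```

View pics/w4.png

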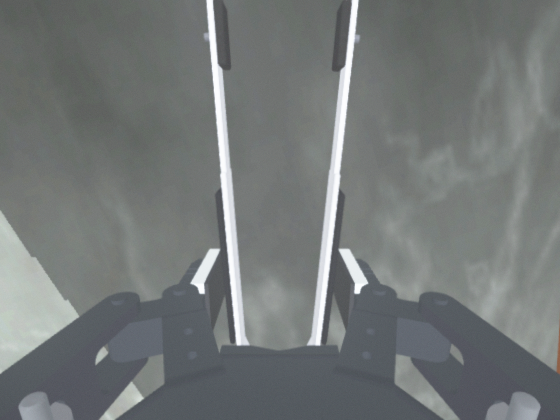

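Tongs are gripped, still open (52 mm), with the tips about 100 mm ahead as expected. Next I lift, turn to the block's yaw and hover above the stone.

```bash
python3 -m jog '[[[0,0,15],[0,0,0],0.61],[[0,0,35],[0,0,-0.17],0.61],[[10,-3,35],[0,0,-0.17],0.61],[[15,-4,0],[0,0,-0.17],0.61],[[15,-4,0],[0,0,-0.17],0.61],[[15,-4,0],[0,0,-0.17],0.61],[[12,-3,0],[0,0,-0.17],0.61],[[10,-3,0],[0,0,-0.17],0.61]]'
python3 -m jog '[[[0,0,0],[0,0,-0.156],0.61],[[0,0,0],[0,0,0],0.61],[[0,0,0],[0,0,0],0.61],[[0,0,0],[0,0,0],0.61],[[0,0,0],[0,0,0],0.61],[[0,0,0],[0,0,0],0.61],[[0,0,0],[0,0,0],0.61],[[0,0,0],[0,0,0],0.61]]'; python3 look.py w5
```

```text
time: 8.9
eef_pos: [0.532, -0.0247, 0.0997]
eef_rot: [1.0, 0.021, -0.001, -0.0]
ft_force: [0.4, -0.4, -1.3]
grip_width: 0.607
grip_force: 2.6
time: 9.9
eef_pos: [0.5322, -0.0246, 0.1003]
eef_rot: [0.999, -0.054, 0.0, 0.0]
ft_force: [0.7, 0.5, -1.9]
grip_width: 0.606
grip_force: 2.6
9.9 [ 0.5322 -0.0246  0.1003]
tip_left [226.6  28.8] 0.66 [ 0.6646 -0.0062  0.01  ]
tip_right [337.4  33.5] 0.79 [ 0.654  -0.0777  0.01  ]
tip_right [273.8  69.9] 0.49 [ 0.6362 -0.0339  0.01  ]
white_stone [276.4  70. ] 0.83 [ 0.6361 -0.0357  0.009 ]
dark_stone_a [367.7  71.4] 0.9 [ 0.6289 -0.0968  0.009 ]
dark_stone_a [459.9  75.1] 0.75 [ 0.6206 -0.1599  0.009 ]
tumbler [274.5  72.5] 0.37 [ 0.6348 -0.0342  0.008 ]
```

View pics/w5.png

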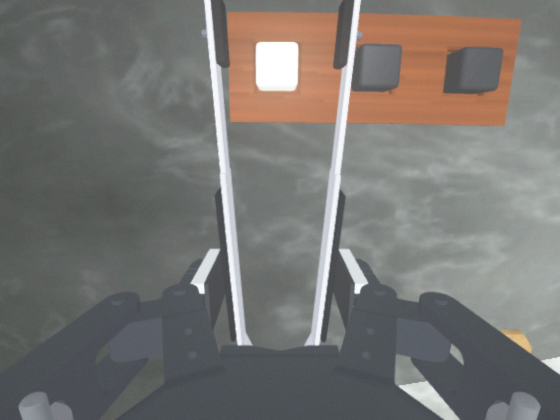

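The hover view shows the stone at (256–298, 42–91), between the tip pads at (225,33) and (343,33). The dark stones lie outside the arms at (378,67) and (477,70).

Run:
```python
from h import *
from scipy.spatial.transform import Rotation as Ro
np.set_printoptions(precision=4,suppress=True)
p=np.load("pics/w5.npy",allow_pickle=True).item();s=state()
T=np.array(s["eef_pos"]);x=Ro.from_quat(s["eef_rot"]).as_matrix()[:,0];print("yaw",np.degrees(np.arctan2(x[1],x[0])))
hsv=cv2.cvtColor(p["image"],cv2.COLOR_RGB2HSV);g=p["image"]
sub=g[36:100,245:310].min(2);m=sub>140;ys,xs=np.nonzero(m);print("stone rows",ys.min()+36,ys.max()+36,"cols",xs.min()+245,xs.max()+245, "col profile",sub[::3,32])
bk=[onz(p,(c,ys.min()+36),.034) for c in(xs.min()+245.,xs.max()+246.)];d=x[:2];n=np.array([-d[1],d[0]])
print("back-top corners",bk)
for z,r in((.034,60),(.034,70)):
    cs=np.nonzero(sub[r-36]>140)[0]+245;w=[onz(p,(c,r),z)[:2] for c in(cs[0],cs[-1]+1.)];print("lateral at row",r,[(q-T[:2])@n for q in w],"along",[(q-T[:2])@d for q in w])
print("back along",[(q[:2]-T[:2])@d for q in bk])
# block front edge & back edge yaw
wood=((hsv[...,0]<14)&(hsv[...,1]>110)&(hsv[...,2]>50))
for nm,z,f in(("back",.018,lambda v:v.min()),("front bottom",0.,lambda v:v.max())):
    q=np.array([(c,f(np.nonzero(wood[:200,c])[0])) for c in list(range(255,330,5))+list(range(365,500,5)) ],float);w=np.array([onz(p,a,z)[:2] for a in q],np.float32);l=cv2.fitLine(w,cv2.DIST_HUBER,0,.001,.001).ravel();v=l[:2]*np.sign(l[1]);print(nm,"yaw",np.degrees(np.arctan2(-v[0],v[1])),"along",(l[2:]-T[:2])@d)
# tip pads, height = T.z-.0157+.02 top ; 
zt=T[2]-.0157+.01
for c in((226.6,30),(340,33)):
    q=onz(p,c,zt)[:2];print("tip",(q-T[:2])@d,(q-T[:2])@n)
print("stones tri",tri([(p,(276.4,70)),(np.load("pics/w2.npy",allow_pickle=True).item(),(432.9,146.8))]))
```

```text
yaw -6.200785036586609
stone rows 41 91 cols 255 298 col profile [107 109 247 255 255 255 255 255 255 255 255 255 255 255 255 255 254 242
 200 112 112 110]
back-top corners [array([ 0.6492, -0.0247,  0.034 ]), array([ 0.6465, -0.0503,  0.034 ])]
lateral at row 60 [np.float64(0.012701647240752048), np.float64(-0.01336199485235069)] along [np.float64(0.10596645297803996), np.float64(0.10597196501907288)]
lateral at row 70 [np.float64(0.012796792709890425), np.float64(-0.012848641837739589)] along [np.float64(0.10041452046487158), np.float64(0.10041875528297277)]
back along [np.float64(0.11633164825951127), np.float64(0.1163367726516567)]
back yaw -6.5157447 along 0.13595775904826382
front bottom yaw -6.578111 along 0.07117037881605526
tip 0.10578449030316908 0.019677382646616177
tip 0.10471803635872785 -0.026202294318098306
stones tri (array([ 0.6361, -0.037 ,  0.0033]), np.float64(0.001580243238046883))
```

```bash
python3 -m jog '[[[2,2,0],[0,0,-0.006],0.61],[[0,0,-15],[0,0,0],0.61],[[0,0,-15],[0,0,0],0.61],[[0,0,-12],[0,0,0],0.61],[[0,0,-8],[0,0,0],0.61],[[0,0,-4],[0,0,0],0.61],[[0,0,0],[0,0,0],0.61],[[0,0,0],[0,0,0],0.61]]'; python3 look.py w6; python3 -c "
import cv2;i=cv2.imread('pics/w6.png')[0:140,170:400];cv2.imwrite('pics/w6c.png',cv2.resize(i,None,fx=3,fy=3))"
```

```text
time: 11.3
eef_pos: [0.5346, -0.0226, 0.0467]
eef_rot: [0.998, -0.057, 0.0, 0.0]
ft_force: [0.4, -0.3, -0.4]
grip_width: 0.61
grip_force: 2.6
11.3 [ 0.5346 -0.0226  0.0467]
tip_left [224.8  31.7] 0.95 [ 0.6503 -0.0104  0.01  ]
tip_right [336.4  35.8] 0.59 [ 0.6421 -0.0652  0.01  ]
white_stone [276.5  58.8] 0.82 [ 0.635  -0.0344  0.009 ]
dark_stone_a [516.1  62.8] 0.95 [ 0.6207 -0.158   0.009 ]
dark_stone_a [400.5  57.7] 0.86 [ 0.6288 -0.0973  0.009 ]
```

View pics/w6c.png

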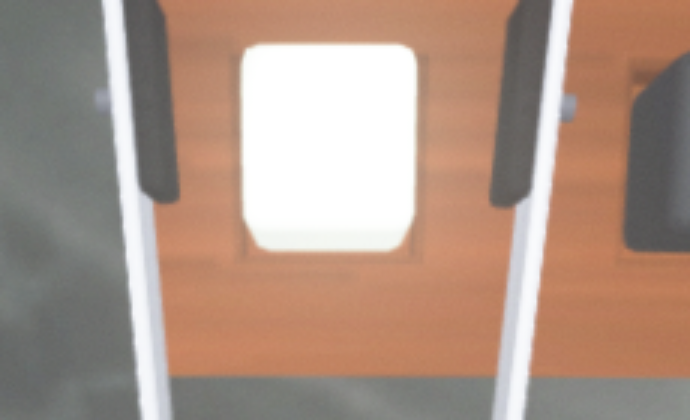

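Run:
```python
from h import *
np.set_printoptions(precision=4,suppress=True)
p=np.load("pics/w6.npy",allow_pickle=True).item()
T=np.array([.5346,-.0226]);a=np.radians(-6.53);d=np.array([np.cos(a),np.sin(a)]);n=np.array([-d[1],d[0]])
for nm,c,z in[("tipL",(224.8,31.7),.041),("tipR",(336.4,35.8),.041),("studL",(204,33),.041),("studR",(360,36),.041),("padend L top",(224,61),.0473),("padend L bot",(228,67),.0348),("padend R bot",(335,68),.0348),("stone back",(279.6,15),.034),("stone topfront",(279.6,74),.034),("stone botfront",(279.6,83.5),.018),("stone L",(250.5,45),.034),("stone R",(308.5,45),.034)]:
    q=onz(p,c,z)[:2]-T;print(nm,q@d*1000,q@n*1000)
```

```text
tipL 105.18862418389531 20.3359449042942
tipR 103.67580038479112 -24.876196383346393
studL 104.77725256812057 28.804569488068235
studR 103.689179627889 -34.49453948209247
padend L top 92.93082042579508 20.06016639187093
padend L bot 92.86422184644285 20.47100375363094
padend R bot 92.47483306666052 -25.84149109230844
stone back 113.44270067471643 -1.8438551422446727
stone topfront 90.0848107097156 -1.8542459720683433
stone botfront 88.16628558315129 -1.8903745799158551
stone L 101.7866245583254 10.616876501417877
stone R 101.79025462203374 -14.23015756659551
```

```bash
python3 -m jog '[[[-4.5,1,0],[0,0,0],0.61],[[0,0,-5],[0,0,0],0.61],[[0,0,-5],[0,0,0],0.61],[[0,0,0],[0,0,0],0.61],[[0,0,0],[0,0,0],0.61],[[0,0,0],[0,0,0],0.55],[[0,0,0],[0,0,0],0.52],[[0,0,0],[0,0,0],0.5]]'; python3 -m jog '[[[0,0,0],[0,0,0],0.45],[[0,0,0],[0,0,0],0.4],[[0,0,0],[0,0,0],0.3],[[0,0,0],[0,0,0],0.3],[[0,0,0],[0,0,0],0.3],[[0,0,0],[0,0,0],0.3],[[0,0,0],[0,0,0],0.3],[[0,0,0],[0,0,0],0.3]]'; python3 look.py w7; python3 -c "
import cv2;i=cv2.imread('pics/w7.png')[0:140,170:400];cv2.imwrite('pics/w7c.png',cv2.resize(i,None,fx=3,fy=3))"
```

```text
time: 12.7
eef_pos: [0.5298, -0.0216, 0.0364]
eef_rot: [0.998, -0.057, 0.0, 0.0]
ft_force: [0.5, 0.3, -0.6]
grip_width: 0.501
grip_force: 7.1
time: 13.7
eef_pos: [0.5298, -0.0216, 0.0363]
eef_rot: [0.998, -0.057, 0.0, -0.0]
ft_force: [-0.2, -0.0, 0.4]
grip_width: 0.483
grip_force: 62.2
13.7 [ 0.5298 -0.0216  0.0363]
tip_left [250.3  33.1] 0.6 [ 0.6404 -0.0224  0.01  ]
tip_right [312.4  35.8] 0.62 [ 0.636 -0.051  0.01 ]
white_stone [279.5  42.4] 0.74 [ 0.6351 -0.0355  0.009 ]
dark_stone_a [411.8  39.5] 0.93 [ 0.6298 -0.0978  0.009 ]
dark_stone_a [539.2  49.2] 0.86 [ 0.62   -0.1606  0.009 ]
```

View pics/w7c.png

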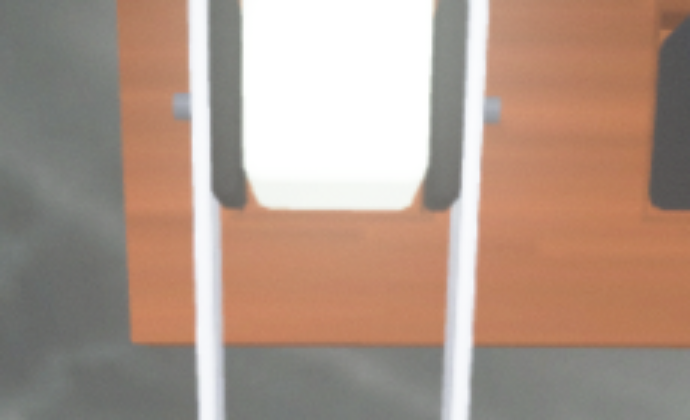

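The view shows the stone squarely pinched between both pads, with the pads flat on its faces at (251,33) and (314,36). Next I lift.

```bash
python3 -m jog '[[[0,0,6],[0,0,0],0.3],[[0,0,10],[0,0,0],0.3],[[0,0,20],[0,0,0],0.3],[[0,0,35],[0,0,0],0.3],[[0,0,45],[0,0,0],0.3],[[0,0,45],[0,0,0],0.3],[[0,0,25],[0,0,0],0.3],[[0,0,10],[0,0,0],0.3]]'; python3 -m jog '[[[-4,20,0],[0,0,0],0.3],[[-8,35,0],[0,0,0],0.3],[[-8,40,0],[0,0,0],0.3],[[-6,35,0],[0,0,0],0.3],[[-6,20,0],[0,0,0],0.3],[[0,0,0],[0,0,0],0.3],[[0,0,0],[0,0,0],0.3],[[0,0,0],[0,0,0],0.3]]'; python3 look.py w8
python3 - <<'E'
from h import *
np.set_printoptions(precision=4,suppress=True)
P={n:read_camera(n) for n in("top","side","wrist")}
O={}
for n,p in P.items():
    for t in("tumbler","coaster"):
        for q in place_of(t,p)[:1]: print(t,n,q["conf"],onz(p,q["pixel"],.008 if t=="tumbler" else 0));O[t,n]=(p,q["pixel"])
    r=trace("tumbler",p)
    if r: print(n,"ext",r[0]["conf"],r[0]["extent"])
for t in("tumbler","coaster"):
    L=[v for k,v in O.items() if k[0]==t];print(t,tri(L) if len(L)>1 else 0)
E
```

```text
time: 15.1
eef_pos: [0.5303, -0.0217, 0.2346]
eef_rot: [0.998, -0.057, 0.002, 0.0]
ft_force: [0.3, -1.1, -2.0]
grip_width: 0.481
grip_force: 62.1
time: 16.1
eef_pos: [0.4976, 0.1278, 0.2318]
eef_rot: [0.998, -0.057, -0.0, 0.0]
ft_force: [-0.2, -0.3, -1.4]
grip_width: 0.486
grip_force: 62.1
16.1 [0.4976 0.1278 0.2318]
tip_left [252.8  37.4] 0.81 [0.6568 0.1352 0.01  ]
tip_right [311.8  36.7] 0.75 [0.6505 0.0741 0.01  ]
white_stone [278.8  41.2] 0.72 [0.6503 0.1087 0.009 ]
white_stone [311.5  33.8] 0.35 [0.6535 0.0741 0.009 ]
dark_stone_a [529.7  46.6] 0.65 [ 0.6186 -0.1592  0.009 ]
dark_stone_a [473.5  41.1] 0.59 [ 0.6294 -0.0967  0.009 ]
block [469.4  45.2] 0.8 [ 0.6273 -0.0977  0.    ]
block [311.6  36.1] 0.63 [0.6535 0.073  0.    ]
tumbler top 0.64 [0.5881 0.2381 0.008 ]
top ext 0.55 [156.0, 182.4, 188.9, 200.9]
side ext 0.68 [149.4, 149.5, 175.4, 215.1]
tumbler wrist 0.87 [0.5943 0.2386 0.008 ]
wrist ext 0.57 [38.2, 54.4, 192.9, 156.7]
tumbler (array([0.5918, 0.2403, 0.0012]), np.float64(0.003067052328023602))
coaster 0
```

View pics/w8.png

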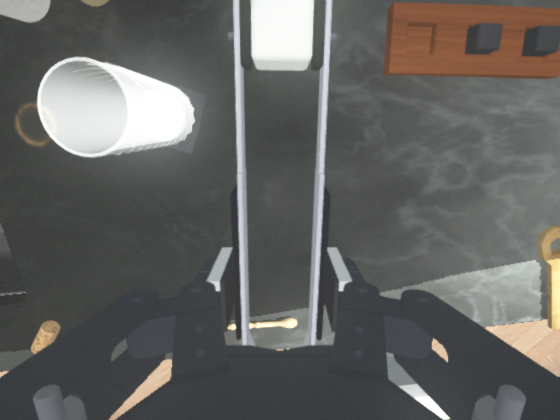

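The rim ellipse runs from x≈39 to 128 and y≈57 to 157, the stone is held at (282,35), and the white stone's well at (420,40) is empty with both dark stones still in place.

Run:
```python
from h import *
np.set_printoptions(precision=4,suppress=True)
p=np.load("pics/w8.npy",allow_pickle=True).item()
T=np.array([.4976,.1278,.2318]);a=np.radians(-6.53);d=np.array([np.cos(a),np.sin(a),0]);n=np.array([-d[1],d[0],0])
from scipy.optimize import least_squares
pts=np.array([(39,100),(84,58),(84,157),(50,70),(55,145),(110,68),(112,150)],float)
W=np.array([onz(p,q,.162)[:2] for q in pts]);f=least_squares(lambda v:np.hypot(*(W-v[:2]).T)-v[2],[.585,.24,.032]);print("rim",f.x,f.fun*1000)
c=f.x[:2]
for nm,q,z in[("stone topfront",(282,62),T[2]-.0273+.025),("stone botfront",(282,69),T[2]-.0273),("tipL",(252.8,37.4),T[2]-.0057),("tipR",(311.8,36.7),T[2]-.0057)]:
    e=onz(p,q,z)-T;print(nm,e@d*1000,e@n*1000)
S=T+.1065*d-.0023*n;print("stone now",S,"shift needed",c-S[:2])
```

```text
rim [0.5899 0.2396 0.0304] [-0.9476  0.0094 -0.0784 -0.3107  1.5493  0.7499 -0.972 ]
stone topfront 93.02423440630388 -2.8029127895525616
stone botfront 94.49973586061314 -3.0546493107322883
tipL 102.98712583889697 9.015579431615429
tipR 103.24460065294627 -14.90441504518629
stone now [0.6031 0.1134 0.2318] shift needed [-0.0132  0.1262]
```

```bash
python3 -m jog '[[[-3,15,0],[0,0,0],0.3],[[-3,30,0],[0,0,0],0.3],[[-3,35,0],[0,0,0],0.3],[[-2,28,0],[0,0,0],0.3],[[-2,18,0],[0,0,0],0.3],[[0,0,0],[0,0,0],0.3],[[0,0,0],[0,0,0],0.3],[[0,0,0],[0,0,0],0.3]]'; python3 look.py w9
python3 - <<'E'
from h import *
p=read_camera("top");s=read_camera("side");w=cv2.imread("pics/w9.png")
np.save("pics/t9.npy",p,allow_pickle=True);np.save("pics/s9.npy",s,allow_pickle=True)
A=cv2.resize(p["image"][160:250,130:280,::-1],(500,300),interpolation=2)
B=cv2.resize(s["image"][130:250,120:240,::-1],(300,300),interpolation=2)
C=cv2.resize(w[0:180,100:460],(600,300),interpolation=2)
o=np.zeros((600,800,3),np.uint8);o[:300,:500]=A;o[:300,500:]=B;o[300:,:600]=C;cv2.imwrite("pics/c9.png",o)
E
```

```text
time: 18.1
eef_pos: [0.4848, 0.2535, 0.2323]
eef_rot: [0.998, -0.058, -0.0, 0.0]
ft_force: [0.3, 0.6, -2.1]
grip_width: 0.483
grip_force: 62.1
18.1 [0.4848 0.2535 0.2323]
tip_left [251.7  36.8] 0.81 [0.645  0.2618 0.01  ]
white_stone [278.6  44.1] 0.6 [0.635  0.2348 0.009 ]
tumbler [279.3  86.4] 0.7 [0.5932 0.2389 0.008 ]
```

View pics/c9.png

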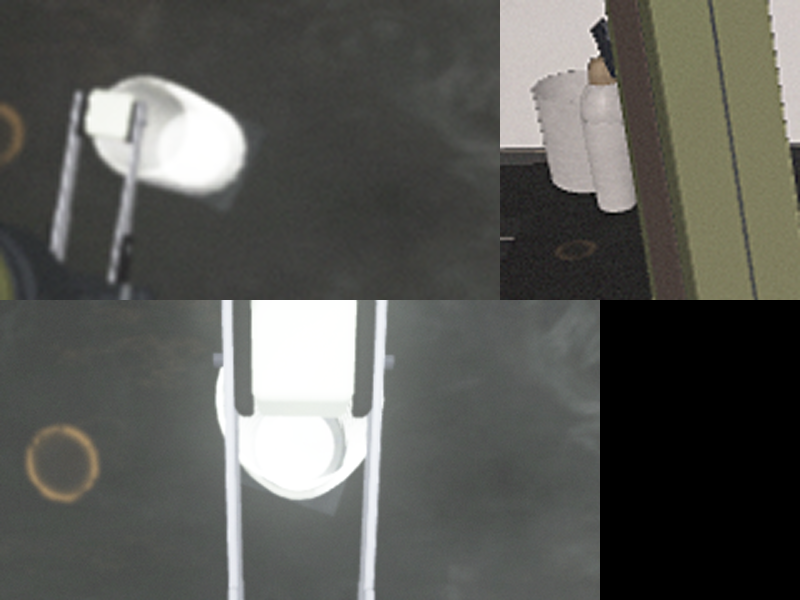

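The composite (top left, wrist below) shows the stone hovering over the mouth. In the wrist view the rim's near edge is at (280,119) and its sides are at columns 230 and 330, with the stone at column 282.

Run:
```python
from h import *
np.set_printoptions(precision=1,suppress=True)
p=np.load("pics/w9.npy",allow_pickle=True).item();t=np.load("pics/t9.npy",allow_pickle=True).item()
T=np.array([.4848,.2535,.2323]);a=np.radians(-6.6);d=np.array([np.cos(a),np.sin(a),0]);n=np.array([-d[1],d[0],0])
def f(p,q,z): e=onz(p,q,z)-T;return np.array([e@d,e@n])*1000
print("wrist rim near",f(p,(280,119),.162),"L",f(p,(229.6,60),.162),"R",f(p,(329.8,60),.162))
zt=T[2]-.0023
print("stone front-top",f(p,(282,60),zt),"front-bot",f(p,(282,69.5),zt-.025),"L",f(p,(251,40),zt),"R",f(p,(313,40),zt))
# top view
A=lambda u,v:(130+u/3.333,160+v/3.333)
print("top: stone corners",[f(t,A(*q),zt) for q in[(88,92),(133,95),(129,138),(86,134)]],"mean",f(t,A(109,115),zt))
g=t["image"].astype(int)
for c in[(.5899,.2396)]:
    th=np.linspace(0,2*np.pi,9)[:-1];X=np.c_[c[0]+.032*np.cos(th),c[1]+.032*np.sin(th),np.full(8,.162)];q=proj(t,X);print("rim in A",((q-[130,160])*3.333).round().tolist())
    print("rim centre along/lat",(np.array([*c,0])-T)@d*1000,(np.array([*c,0])-T)@n*1000)
    q=proj(p,X);print("rim in C",((q-[100,0])*1.667).round().tolist())
```

```text
wrist rim near [72.2 -2.2] L [106.7  28.3] R [106.8 -32.3]
stone front-top [93.7 -2.8] front-bot [94.2 -3. ] L [101.1   9.5] R [101.1 -15. ]
top: stone corners [array([112.5,  12.8]), array([114. , -12.5]), array([ 89.7, -14. ]), array([88.9, 10.3])] mean [101.1  -0.9]
rim in A [[148.0, 69.0], [110.0, 84.0], [94.0, 120.0], [107.0, 158.0], [144.0, 173.0], [182.0, 158.0], [198.0, 121.0], [184.0, 85.0]]
rim centre along/lat 106.00110405645248 -1.7279869250452304
rim in C [[288.0, 5.0], [228.0, 42.0], [212.0, 113.0], [246.0, 174.0], [308.0, 193.0], [366.0, 160.0], [387.0, 91.0], [355.0, 26.0]]
```

The wrist and top views agree that the stone is within about 1 mm of the rim's centre. Next I trim that and lower to about 12 mm above the rim.

```bash
python3 -m jog '[[[-0.5,0.7,0],[0,0,0],0.3],[[0,0,-6],[0,0,0],0.3],[[0,0,-8],[0,0,0],0.3],[[0,0,-8],[0,0,0],0.3],[[0,0,-6],[0,0,0],0.3],[[0,0,-2],[0,0,0],0.3],[[0,0,0],[0,0,0],0.3],[[0,0,0],[0,0,0],0.3]]'; python3 look.py w10
python3 - <<'E'
from h import *
p=read_camera("top");w=cv2.imread("pics/w10.png")
A=cv2.resize(p["image"][160:250,130:280,::-1],(500,300),interpolation=2)
C=cv2.resize(w[0:180,100:460],(600,300),interpolation=2)
o=np.zeros((600,600,3),np.uint8);o[:300,:500]=A;o[300:,:600]=C;cv2.imwrite("pics/c10.png",o)
E
```

```text
time: 19.6
eef_pos: [0.4844, 0.2552, 0.2026]
eef_rot: [0.998, -0.057, 0.0, -0.0]
ft_force: [0.9, -0.2, -2.2]
grip_width: 0.487
grip_force: 62.1
19.6 [0.4844 0.2552 0.2026]
tip_left [252.7  35.5] 0.89 [0.6381 0.2613 0.01  ]
tip_right [310.7  38.7] 0.62 [0.629  0.2066 0.01  ]
white_stone [280.6  39.2] 0.81 [0.632  0.2352 0.009 ]
tumbler [280.2  83.3] 0.56 [0.5925 0.2401 0.008 ]
```

View pics/c10.png

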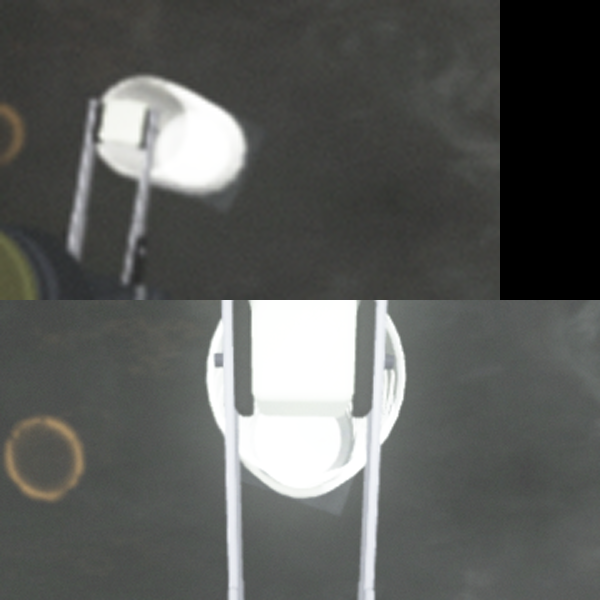

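Run:
```python
from h import *
np.set_printoptions(precision=1,suppress=True)
p=np.load("pics/w10.npy",allow_pickle=True).item()
T=np.array([.4844,.2552,.2026]);a=np.radians(-6.55);d=np.array([np.cos(a),np.sin(a),0]);n=np.array([-d[1],d[0],0])
def f(q,z): e=onz(p,(100+q[0]/1.667,(q[1]-300)/1.667),z)-T;return np.array([e@d,e@n])*1000
print("rim near",f((300,498),.162),"L",f((207,375),.162),"R",f((406,375),.162))
zt=T[2]-.0023
print("stone ft",f((303.5,400),zt),"fb",f((303.5,416),zt-.025),"L",f((252,365),zt),"R",f((355,365),zt))
```

```text
rim near [71.8 -2. ] L [108.4  26.5] R [108.4 -34.5]
stone ft [93.8 -2.7] fb [94.3 -3. ] L [101.6   9.5] R [101.6 -14.9]
```

```bash
python3 -m jog '[[[-1,0,0],[0,0,0],0.3],[[0,0,0],[0,0,0],0.3],[[0,0,0],[0,0,0],0.3],[[0,0,0],[0,0,0],0.3],[[0,0,0],[0,0,0],0.3],[[0,0,0],[0,0,0],0.3],[[0,0,0],[0,0,0],0.3],[[0,0,0],[0,0,0],0.3]]'; python3 -c "
from bench import close_job
print(close_job())"
```

```text
time: 21.05
eef_pos: [0.4832, 0.2551, 0.2023]
eef_rot: [0.998, -0.057, -0.0, -0.0]
ft_force: [1.3, 0.1, -1.5]
grip_width: 0.484
grip_force: 62.1
the job is handed in; nothing more can be done
None
```

The job is handed in at 21 s: the white stone is still squeezed in the tongs, centred within about 2 mm over the tumbler's mouth and about 13 mm above the rim, with the dark stones last seen in their wells and nothing knocked that I could see.

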